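Hold the fret-press lever level over its stand

ROBOT

A 6-joint arm with a two-finger parallel gripper is mounted at the origin on the work surface. World frame = base frame: x ahead of the robot, y to its left, z up, the work surface at z = 0. Lengths are in mm, angles in rad, forces in N, time in s.
With the tool pointing down it reaches from about 300 to 775 mm from the base axis. Payload 14.6 kg.
Tool frame: the origin (TCP) lies between the finger pads; the fingertips stand 8 mm ahead of it and the grasp point (between the pads) lies 11 mm behind it; z points along the fingers, y is the direction in which the jaws open and shut (so a half turn about z gives the same grasp; the last joint's range is limited). The gripper opens to 94 mm and grips with 3 to 60 N. Pads are 16 mm wide; open, the fingers measure 119 mm over their backs; the gripper's body (75 mm by 177 mm) begins 78 mm behind the grasp point.
Start: joints at [1.281, 0.3, 1.521, -0, 1.321, -0.067], TCP at [121.527, 536.396, 213.446] pointing down, gripper open.
Joint ranges: [-3.03, 3.03], [-0.79, 2.21], [0.23, 2.52], [-1.04, 4.18], [0, 3.07], [-2.55, 2.55]. Speed limits (rad/s): [2.22, 2.22, 2.57, 3.14, 3.14, 3.14].

INTERFACE

Orientations are given as [roll, pitch, yaw] about the fixed x, y, z axes, in that order (R = Rz(yaw) Ry(pitch) Rx(roll)).
In Python, from cell import manip gives the robot as it stands. The module is installed in compiled form; this text tells all that it offers.
- The arm moves only by the tool send_rows, never from a script. Its argument "series" is a list that holds one entry, the list of rows, each a list of 5 numbers: the opening, from 0 (shut) to 1 (fully open), then the shift along the tool's x, y, z in mm, then the turn about the tool's z in degrees. In form: [[[gripper, dx, dy, dz, roll], ...]]. A call has 1 to 10 rows; each row is the pose to reach, as a shift and turn from the pose commanded when the call began, along the tool's axes at that moment; what a row does not reach only later rows make up. A row lasts 1/10 s, in which the tool goes at most 50 mm and 8.59 degrees, less where a joint would pass 70% of its speed; a pose out of reach is approached as far as the arm can. A call with a gripper value outside its range is refused whole. The fingers move at their own pace and stop on an object; "newtons" is the grip in N (left out, the last holds). Time passes only in rows, so rows that repeat a pose let the fingers close. It gives the time, the measured TCP pose, the force and the opening at its end, in the units of the state.
- manip.read_state(): the state, without advancing time (a new reading comes with each control period).
- manip.camera(name): name is "scene" or "top" or "wrist"; returns a dict with "img" (400x640x3 uint8, red, green, blue), "vfov" (degrees; the focal length in pixels is half the picture's height over the tangent of half this angle, whatever the lens; pixels are square), "cx", "cy" (the principal point, pixels), "pose" (4x4, takes a point from camera to world coordinates); the wrist camera has in their place "T_tool_cam" (4x4, takes a point from camera to tool coordinates, whose origin is the TCP and whose axes are the flange's). Camera axes: x right, y down, z forward; pixel columns grow to the right and rows downward; lengths in mm; the calibration is good to about 2 mm. A picture is of the moment at which its call begins: read the wrist's pose just before it. There is no depth.
- manip.sign_off(): hands the job in, once; it reports no verdict.
Trained networks look in a picture, given as the dict that the camera call returned (one of the last four; its "shot" number tells which), for a name from the list of things; names that differ only in an ending like _2 or _b are one class to them, and where a whole thing is asked for, a point or a joint stands for the part that bears it (a point fixed in the world has none). Each returns a list of dicts, best first, with "conf" (0 to 1); they miss things now and then, are a little off and sometimes report something else, mostly with a low value. They report only what shows in the picture. A call takes as long as a camera call.
- manip.find_in(target, picture): "rect" ([left, top, width, height] in pixels, round what is visible of it).
- manip.silhouettes(target, picture): "pixels" (400x640 bool, what is visible of it) and "rect" ([left, top, width, height] in pixels, round what is visible of it).
The state is a dict: "clock": time; "joints": joint angles; "qd": joint speeds; "effort": joint torques, N m; "eef_pos": TCP position; "eef_rot": TCP orientation; "wrist_force": force on the tool from outside, world axes, zero at the start; "moment": the same for the moment, N m; "finger_gap": finger opening in mm.
Only numpy, scipy, OpenCV 4.12 (cv2) and the standard library are available. Lean on these libraries where they do the work, as an engineer would, in place of code of your own. Each camera call takes 0.05 s, during which the arm holds its last target. There are 200 camera calls.

TASK

Pull the parts drawer out to its stop, then lift the red fret-press lever out of it, gripping it at its balance point (the yellow band), and carry it over to the press stand. Finish while holding it there in the gripper, still, level and lined up, about 50 mm clear above the stand, with the brass head straight above the brass anvil and the red eye straight above the slot between the cheeks, ready for the pivot pin: do not put it down or let go. Do not touch the stand with the lever, leave the drawer out, and leave the other things on the bench where they are.

Things in the scene. Friction and masses are not known exactly. Their poses are not given: they have to be found in the camera images.
- cabinet_drawer0 (a joint): drawer of the low grey cabinet (240 deep x 300 wide x 90 mm high; wooden drawer front), 0 = shut, 0.166 m = out at its stop; it slides straight out towards the robot side along the cabinet's own -x axis and stays where it is left; about 1 to 2 N moves it. It may start up to 20 mm open.
- cabinet_drawer0_handle (a point): middle of the drawer's level steel bar handle, about 10 mm thick, 120 mm long, 35 mm in front of the drawer front, 52 mm above the bench, 38 mm below the cabinet's top; x points into the cabinet (the drawer opens along -x), y along the bar, z up. Inner drawer floor 22 mm above the bench, side walls up to 68 mm; inside 195 mm deep, 258 mm wide. A cork block rides in its back.
- lever_balance (a point): the lever's balance point (centre of mass along its length), at the centre of its bar, on the yellow band (24 mm long); 42 mm from the head's axis, 108 mm from the eye's. Red bar 20 mm wide, 18 high, centre 23 mm above the lever's underside. x runs along the lever from head to eye, y across, z up. 0.4 to 0.65 kg, 184 mm long; lies level across the drawer, resting on head and eye, head towards -y.
- lever_head (a point): axis of the lever's heavy brass head (upright cylinder, 37 mm across, 40 mm high, its foot being the lever's underside), at the height of the bar's centre; axes as lever_balance
- lever_eye (a point): axis of the lever's light red eye (upright boss, 30 mm across, 36 mm high, black pin hole), at the height of the bar's centre; axes as lever_balance
- stand: press stand, fixed on the bench: dark steel base plate 215 x 100 x 18 mm with a brass anvil at one end and two red cheeks at the other. Origin on the bench, straight below where the lever's balance point belongs; x runs from the anvil to the slot, z up
- stand_anvil (a point): centre of the top of the brass anvil (40 mm across, top 50 mm above the bench); axes as the stand
- stand_slot (a point): centre of the slot between the two red cheeks, at the height of their tops (60 mm above the bench, the stand's highest part); 37 mm wide; axes as the stand
- glue: bystander: yellow glue bottle, 56 mm across, 150 mm high; origin under its centre
- jar: bystander: amber jar with steel cap, 66 mm across, 70 mm high; origin under its centre
- hammer: bystander: small hammer lying on the bench, 240 mm long; origin near its middle
- tape: bystander: blue roll of tape lying flat, 90 mm across, 24 mm high; origin under its centre

How it is judged:
By the outcome, as a careful person would: the job done as asked, in the order asked, and still so for the second after the job is handed in, while the arm keeps its last pose, push and grip.
It also fails if it takes over 53 s, if anything falls off the work surface, if the arm or the gripper's body presses on something with over 40 N, if the wrist force passes 120 N, or if a joint passes its speed limit or range.

## Working session

There is one attempt and no reset: what is moved stays moved. The work goes in short steps, Python scripts to look and compute and a tool call to move; the robot and the scene stay as the last step left them, time stands still between calls to the robot, and variables do not carry over. Pictures are saved under pics/ and viewed, about 8 in all and at most 12, crops included, and the job is handed in when it is done.

Besides the shell and the picture viewer there is one more tool, called after "Request:" as a command line: name --argument value ..., lists and objects as JSON in quotes. send_rows: Moves the arm, as the interface text tells. Its arguments: {"type":"object","properties":{"series":{"type":"array"},"newtons":{"type":"number"}},"required":["series"]}

```bash
mkdir -p pics; cat > h.py <<'E'
import numpy as np, cv2
from cell import manip
from scipy.spatial.transform import Rotation as R
def Twt(s):
    T=np.eye(4);T[:3,:3]=R.from_euler('xyz',s['eef_rot']).as_matrix();T[:3,3]=s['eef_pos'];return T
def shot(n):
    s=manip.read_state();c=manip.camera(n)
    if n=='wrist': c['pose']=Twt(s)@np.array(c['T_tool_cam'])
    return c
def f(c): return 200/np.tan(np.radians(c['vfov'])/2)
def K(c): return np.array([[f(c),0,c['cx']],[0,f(c),c['cy']],[0,0,1.]])
def px2w(c,uv,z):
    P=np.array(c['pose']);d=P[:3,:3]@np.linalg.inv(K(c))@np.array([uv[0],uv[1],1.]);o=P[:3,3]
    return o+d*(z-o[2])/d[2]
def w2px(c,p):
    P=np.linalg.inv(np.array(c['pose']));q=K(c)@(P[:3,:3]@np.array(p)+P[:3,3]);return q[:2]/q[2]
def save(c,n): cv2.imwrite('pics/'+n,c['img'][:,:,::-1])
E
python3 - <<'E'
from h import *
s=manip.read_state();print({k:np.round(v,3) for k,v in s.items()})
cs=[]
for n in('scene','top'):
    c=shot(n);cs.append(c);print(n,{k:v for k,v in c.items() if k!='img'})
    for t in['cabinet_drawer0','cabinet_drawer0_handle','lever_balance','lever_head','lever_eye','stand','stand_anvil','stand_slot','glue','jar','hammer','tape']:
        try: print(t,[(np.round(r['rect']).tolist(),round(r['conf'],2)) for r in manip.find_in(t,c)[:2]])
        except Exception as e: print(t,e)
cv2.imwrite('pics/a.png',cv2.resize(np.vstack([c['img'] for c in cs])[:,:,::-1],(480,600),interpolation=cv2.INTER_AREA))
save(cs[1],'top.png')
E
```

```text
{'clock': np.float64(0.0), 'joints': array([ 1.281,  0.3  ,  1.522, -0.   ,  1.321, -0.067]), 'qd': array([-0.001, -0.001,  0.   ,  0.001,  0.   , -0.001]), 'effort': array([-4.0000e-03, -5.3180e+01, -3.5274e+01,  7.1000e-02,  2.4000e-02,
        0.0000e+00]), 'eef_pos': array([121.434, 536.146, 212.86 ]), 'eef_rot': array([-3.14 , -0.   ,  2.919]), 'wrist_force': array([ 0.828, -0.777, -0.12 ]), 'moment': array([ 0.009, -0.026, -0.033]), 'finger_gap': np.float64(94.002)}
scene {'vfov': 50.233346120105594, 'cx': 311.6325513176302, 'cy': 199.2304260450178, 'pose': array([[-2.89059762e-01,  6.40849641e-01, -7.11165376e-01,
         1.70287144e+03],
       [ 9.57245845e-01,  1.84820510e-01, -2.22534876e-01,
         3.38478228e+02],
       [-1.11734481e-02, -7.45085980e-01, -6.66874829e-01,
         1.11495666e+03],
       [ 0.00000000e+00,  0.00000000e+00,  0.00000000e+00,
         1.00000000e+00]]), 'shot': 1}
cabinet_drawer0 [([326.0, 212.0, 33.0, 4.0], 0.51)]
cabinet_drawer0_handle [([323.0, 213.0, 55.0, 6.0], 0.62), ([446.0, 172.0, 20.0, 33.0], 0.52)]
lever_balance []
lever_head []
[... 571 characters left out ...]
42703384e+01],
       [ 4.92935350e-03, -1.35280069e-01, -9.90795137e-01,
         1.67855961e+03],
       [ 0.00000000e+00,  0.00000000e+00,  0.00000000e+00,
         1.00000000e+00]]), 'shot': 2}
cabinet_drawer0 [([251.0, 162.0, 84.0, 26.0], 0.75), ([372.0, 198.0, 68.0, 43.0], 0.55)]
cabinet_drawer0_handle [([249.0, 162.0, 87.0, 28.0], 0.72)]
lever_balance []
lever_head []
lever_eye []
stand [([372.0, 197.0, 64.0, 48.0], 0.87)]
stand_anvil []
stand_slot [([374.0, 198.0, 64.0, 45.0], 0.76)]
glue [([167.0, 242.0, 23.0, 23.0], 0.58)]
jar [([158.0, 196.0, 26.0, 19.0], 0.62), ([168.0, 242.0, 22.0, 21.0], 0.32)]
hammer [([458.0, 203.0, 28.0, 65.0], 0.62)]
tape [([354.0, 140.0, 30.0, 25.0], 0.7)]
```

View pics/top.png

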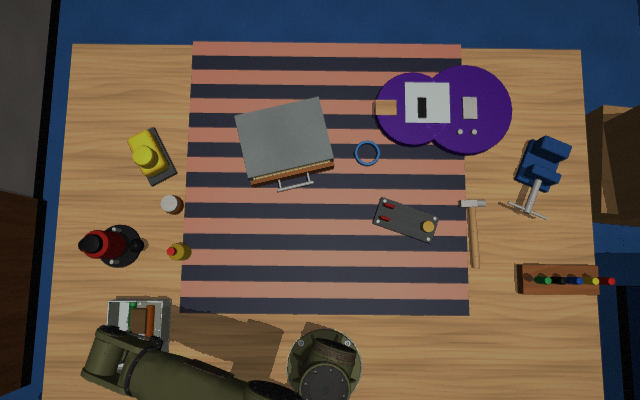

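View pics/a.png

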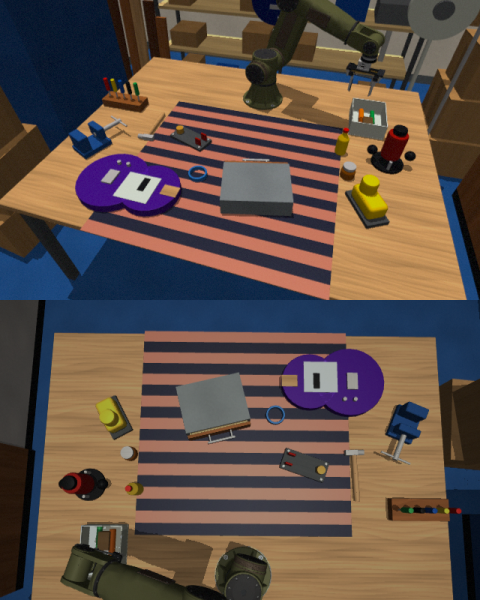

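The top view shows the cabinet at about (285,140) with its handle from (278,187) to (313,181), and the stand with its anvil at about (428,227) and cheeks at about (388,206) and (384,218). The detector boxes agree with what I see. I'll view an enlarged crop and measure.

```bash
python3 - <<'E'
from h import *
c=shot('top');im=c['img'][:,:,::-1]
a=cv2.resize(im[90:200,225:345],None,fx=6,fy=6,interpolation=cv2.INTER_CUBIC)[:600,:720]
b=cv2.resize(im[192:247,366:444],None,fx=7,fy=7,interpolation=cv2.INTER_CUBIC)
a=cv2.resize(im[150:200,230:345],None,fx=6,fy=6,interpolation=cv2.INTER_CUBIC)[:,:546]
a=cv2.resize(im[150:192,245:323],None,fx=7,fy=7,interpolation=cv2.INTER_CUBIC)
v=np.vstack([a,b])[:600];print(v.shape)
cv2.imwrite('pics/crop.png',cv2.resize(v,(546,v.shape[0])))
for n,uv,z in[('h1',(278,187.5),52),('h2',(313,181),52),('frontL',(250,186),90),('frontR',(333,165),90),('cornerTL',(235,114),90),('cornerTR',(319,97.5),90),('anvil',(428,227),50),('ch1',(388,206),60),('ch2',(384,218),60),('glue',(179,252),75),('jar',(171,204),70),('tape',(367,153),24)]:
    print(n,px2w(c,uv,z).round(0))
E
```

```text
(600, 546, 3)
h1 [602. 166.  52.]
h2 [626.  45.  52.]
frontL [601. 258.  90.]
frontR [676. -23.  90.]
cornerTL [852. 317.  90.]
cornerTR [914.  27.  90.]
anvil [ 470. -352.   50.]
ch1 [ 541. -213.   60.]
ch2 [ 499. -199.   60.]
glue [377. 491.  75.]
jar [539. 528.  70.]
tape [ 734. -145.   24.]
```

View pics/crop.png

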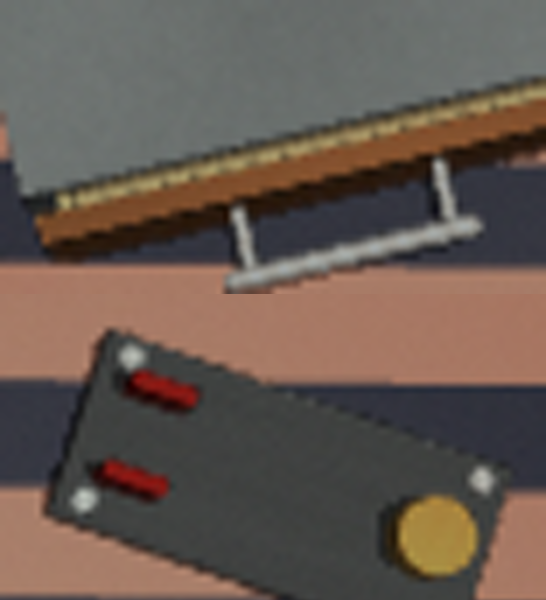

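```bash
cat >> h.py <<'E'
def go(p,yawdeg,ref=None):
    """tool shift + roll to reach world p, yaw (tool down), from measured pose"""
    T=Twt(manip.read_state())
    d=T[:3,:3].T@(np.array(p)-T[:3,3])
    r=R.from_matrix(T[:3,:3].T@R.from_euler('xyz',[np.pi,0,np.radians(yawdeg)]).as_matrix()).as_rotvec(degrees=True)
    print('shift',d.round(1),'roll',r.round(2))
E
python3 - <<'E'
from h import *
c=shot('top')
h1=px2w(c,(278.1,189.7),52);h2=px2w(c,(312.4,181.8),52);d=h1-h2
print(h1,h2,(h1+h2)/2,np.linalg.norm(d),'cab yaw',np.degrees(np.arctan2(-d[0],d[1])))
a=px2w(c,(428.1,226.1),50);s=(px2w(c,(389.1,205.3),60)+px2w(c,(384.6,218),60))/2
v=s-a;print(a,s,np.linalg.norm(v[:2]),np.degrees(np.arctan2(v[1],v[0])),a+v*42/150)
m=(h1+h2)/2
go([m[0],m[1],160],90+14)
E
```

```text
[594.71455391 165.83541705  52.        ] [623.61927352  47.42375239  52.        ] [609.16691372 106.62958472  52.        ] 121.88849470952131 cab yaw 13.717841762149371
[ 473.56898937 -351.93903918   50.        ] [ 521.09534002 -209.18631725   60.        ] 150.45628475423575 71.58596517386277 [ 486.87636755 -311.96827704   52.8       ]
shift [-570.5 -311.4   53.5] roll [-0.    0.   63.23]
```

Request:
send_rows --series '[[[0.3,-285,-155,27,32],[0.3,-285,-155,27,32],[0.3,-285,-155,27,32],[0.3,-285,-155,27,32],[0.3,-285,-155,27,32],[0.3,-570,-311,53,63],[0.3,-570,-311,53,63],[0.3,-570,-311,53,63],[0.3,-570,-311,53,63],[0.3,-570,-311,53,63]]]'

```text
clock: 2.4
eef_pos: [496.9, 205.3, 172.6]
eef_rot: [3.141, -0.0, 1.816]
wrist_force: [0.2, 1.0, 0.2]
finger_gap: 28.1
```

```bash
python3 - <<'E'
from h import *
go([609.2,106.6,160],103.7)
E
```

```text
shift [-123.    85.    12.7] roll [ 0.02 -0.    0.33]
```

Request:
send_rows --series '[[[0.3,-123,85,12.5,0.3],[0.3,-123,85,12.5,0.3],[0.3,-123,85,12.5,0.3],[0.3,-123,85,12.5,0.3],[0.3,-123,85,12.5,0.3],[0.3,-123,85,12.5,0.3]]]'

```text
clock: 3.0
eef_pos: [607.6, 109.5, 160.3]
eef_rot: [-3.142, -0.0, 1.815]
wrist_force: [1.1, -0.7, 0.2]
finger_gap: 28.5
```

```bash
python3 - <<'E'
from h import *
c=shot('wrist');go([609.2,106.6,160],103.7)
print([w2px(c,p).round() for p in ([594.7,165.8,52],[623.6,47.4,52])])
print(manip.find_in('cabinet_drawer0_handle',c)[:2])
save(c,'w1.png')
E
```

```text
shift [-3.5  0.8  0.5] roll [ 0.02 -0.01  0.31]
[array([316., 134.]), array([315., 268.])]
[{'rect': [309.5, 13.3, 93.7, 354.4], 'conf': 0.73}]
```

View pics/w1.png

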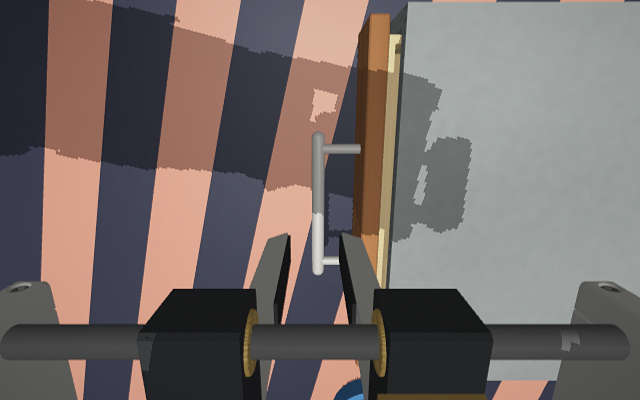

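The bar runs vertically at x≈318 from y 133 to 272, within about 3 px of the prediction. The jaws straddle it, so I go down.

Request:
send_rows --series '[[[0.28,0,2,50,0],[0.28,0,2,90,0],[0.28,0,2,119,0],[0.28,0,2,119,0],[0.28,0,2,119,0],[0,0,2,119,0],[0,0,2,119,0],[0,0,2,119,0],[0,0,2,119,0]]]' --newtons 20

```text
clock: 4.0
eef_pos: [610.9, 109.4, 42.8]
eef_rot: [3.139, 0.0, 1.814]
wrist_force: [-0.9, 0.4, 7.3]
finger_gap: 10.2
```

Request:
send_rows --series '[[[0,0,-10,0,0],[0,0,-25,0,0],[0,0,-40,0,0],[0,0,-57,0,0],[0,0,-75,0,0],[0,0,-93,0,0],[0,0,-110,0,0],[0,0,-125,0,0],[0,0,-135,0,0],[0,0,-140,0,0]]]'

```text
clock: 5.0
eef_pos: [474.8, 75.4, 42.8]
eef_rot: [3.138, 0.001, 1.814]
wrist_force: [1.2, 1.1, 7.0]
finger_gap: 10.3
```

Request:
send_rows --series '[[[0,0,-3,0,0],[0,0,-6,0,0],[0,0,-8,0,0],[0,0,-10,0,0]]]'

```text
clock: 5.4
eef_pos: [465.8, 73.2, 42.8]
eef_rot: [3.138, 0.001, 1.814]
wrist_force: [1.1, -0.2, 8.7]
finger_gap: 10.4
```

Request:
send_rows --series '[[[0,0,-3,0,0],[0,0,-5,0,0],[0,0,-8,0,0],[0,0,-8,0,0]]]'

```text
clock: 5.8
eef_pos: [457.8, 71.2, 42.7]
eef_rot: [3.138, 0.001, 1.814]
wrist_force: [-1.7, -1.2, 10.9]
finger_gap: 10.4
```

Request:
send_rows --series '[[[0,0,-3,0,0],[0,0,-5,0,0],[0,0,-7,0,0],[0,0,-7,0,0]]]'

```text
clock: 6.2
eef_pos: [455.8, 70.6, 43.1]
eef_rot: [3.126, 0.001, 1.813]
wrist_force: [39.1, 12.4, -24.0]
finger_gap: 13.4
```

Request:
send_rows --series '[[[0,0,4,0,0],[0,0,5,0,0],[0.28,0,5,0,0],[0.28,0,5,0,0],[0.28,0,5,0,0]]]'

```text
clock: 6.7
eef_pos: [454.6, 70.6, 41.2]
eef_rot: [-3.141, -0.0, 1.814]
wrist_force: [0.6, -0.6, -0.8]
finger_gap: 26.3
```

Request:
send_rows --series '[[[0.28,0,0,-40,0],[0.28,0,0,-90,0],[0.5,0,30,-140,0],[0.5,0,70,-190,0],[0.5,0,100,-220,0],[0.5,0,100,-220,0],[0.5,0,100,-220,0]]]'

```text
clock: 7.4
eef_pos: [552.8, 95.0, 262.1]
eef_rot: [3.14, 0.0, 1.814]
wrist_force: [0.1, -0.0, -0.4]
finger_gap: 47.2
```

```bash
python3 - <<'E'
from h import *
s=manip.read_state();print(s['eef_pos'],s['eef_rot'],s['wrist_force'],s['finger_gap'])
c=shot('wrist')
for t in['lever_balance','lever_head','lever_eye','cabinet_drawer0_handle']:
    print(t,[(np.round(r['rect'],1).tolist(),round(r['conf'],2)) for r in manip.find_in(t,c)[:2]])
save(c,'w2.png');np.savez('w2.npz',**{k:c[k] for k in('img','vfov','cx','cy','pose')})
E
```

```text
[552.80423818  94.95825273 262.08864451] [3.13977276e+00 2.47234547e-04 1.81414446e+00] [ 0.08736908 -0.02455735 -0.43984783] 47.169109548399746
lever_balance [([299.8, 124.3, 55.0, 145.3], 0.93)]
lever_head [([301.5, 125.0, 53.7, 149.3], 0.69)]
lever_eye [([304.8, 124.1, 46.9, 152.7], 0.67)]
cabinet_drawer0_handle [([223.3, 42.3, 206.4, 262.8], 0.92)]
```

View pics/w2.png

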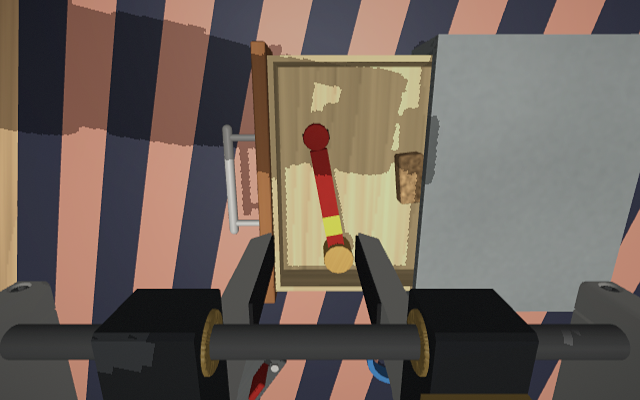

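The drawer is out. The eye is at (316,137), the band at (332,226) and the head at (339,260).

```bash
python3 - <<'E'
from h import *
c=dict(np.load('w2.npz'));im=c['img'];hsv=cv2.cvtColor(im,cv2.COLOR_RGB2HSV)
for p in[(332,226),(341,262),(316,137),(290,230)]:print(p,hsv[p[1],p[0]])
roi=np.zeros((400,640),bool);roi[115:275,295:360]=1
y=(hsv[...,0]>24)&(hsv[...,0]<34)&(hsv[...,1]>170)&(hsv[...,2]>120)&roi
n,l,st,ce=cv2.connectedComponentsWithStats(y.astype('uint8'));i=1+np.argmax(st[1:,4]);print('band',st[i],ce[i])
r=((hsv[...,0]<6)|(hsv[...,0]>174))&(hsv[...,1]>150)&roi;r[152:]=0
ys,xs=np.nonzero(r);print('eye',xs.mean(),ys.mean(),xs.min(),xs.max(),ys.min(),ys.max())
b=(hsv[...,0]>14)&(hsv[...,0]<24)&(hsv[...,1]>110)&(hsv[...,2]>140)&roi;b[:244]=0
n,l,st2,ce2=cv2.connectedComponentsWithStats(b.astype('uint8'));j=1+np.argmax(st2[1:,4]);print('head',st2[j],ce2[j])
B=px2w(c,ce[i],54);H=px2w(c,(339,260),62);E=px2w(c,(316,137),58)
print(B,H,E,np.linalg.norm((E-H)[:2]),H+(E-H)*42/150)
v=E-H;print(np.degrees(np.arctan2(v[1],v[0])))
E
```

```text
(332, 226) [ 31 152 207]
(341, 262) [ 20 137 201]
(316, 137) [  1 200 115]
(290, 230) [ 23  75 203]Traceback (most recent call last):
  File "<stdin>", line 6, in <module>
    return _wrapfunc(a, 'argmax', axis=axis, out=out, **kwds)
    return bound(*args, **kwds)
ValueError: attempt to get argmax of an empty sequence
```

```bash
cat > m.py <<'E'
from h import *
def comp(m):
    n,l,st,ce=cv2.connectedComponentsWithStats(m.astype('uint8'));i=1+np.argmax(st[1:,4]);print(st[i],ce[i].round(1));return ce[i],l==i
def lever(c,box,zu):
    hsv=cv2.cvtColor(c['img'],cv2.COLOR_RGB2HSV);roi=np.zeros((400,640),bool);x0,y0,x1,y1=box;roi[y0:y1,x0:x1]=1
    h,s,v=[hsv[...,k] for k in range(3)]
    b,_=comp((h>26)&(h<36)&(s>125)&roi)
    hd,_=comp((h>14)&(h<25)&(s>110)&(v>160)&roi)
    return px2w(c,b,zu+32),px2w(c,hd,zu+40)
E
python3 - <<'E'
from m import *
c=dict(np.load('w2.npz'))
B,H=lever(c,(295,115,360,278),22)
E=px2w(c,(316,137),58)
print(B,H,E,np.linalg.norm((E-H)[:2]),H+(E-H)*42/150)
v=E-H;a=np.degrees(np.arctan2(v[1],v[0]));v=E-B;print(a,np.degrees(np.arctan2(v[1],v[0])))
P=H+(E-H)*42/150; go([P[0],P[1],120],a)
E
```

```text
[323 215  20  21 312] [332.3 225.4]
[324 247  29  26 605] [338.3 259.5]
[588.09189488  43.78794447  54.        ] [605.30481802   5.48751527  62.        ] [543.39386097 141.74313128  58.        ] 149.66148300884453 [587.96975005  43.63908775  60.88      ]
114.43579455893781 114.52773792687042
shift [-58.4  23.9 140.1] roll [ -0.1   -0.02 -10.51]
```

Request:
send_rows --series '[[[0.5,-30,12,50,-5],[0.5,-58,24,90,-10.5],[0.5,-58,24,130,-10.5],[0.5,-58,24,130,-10.5],[0.5,-58,24,130,-10.5],[0.5,-58,24,130,-10.5]]]'

```text
clock: 8.25
eef_pos: [589.9, 44.8, 134.0]
eef_rot: [3.138, 0.001, 1.998]
wrist_force: [0.9, 0.4, -0.5]
finger_gap: 47.3
```

```bash
python3 - <<'E'
from m import *
c=shot('wrist')
print(w2px(c,[588,43.7,54]),w2px(c,[605.3,5.5,62]),w2px(c,[543.4,141.7,58]))
save(c,'w3.png');go([588,43.7,36],114.45)
E
```

```text
[311.41761186 211.49349217] [311.46125928 264.33898155] [310.81391248  64.75404967]
shift [-0.1 -2.5 98. ] roll [0.21 0.09 0.01]
```

View pics/w3.png

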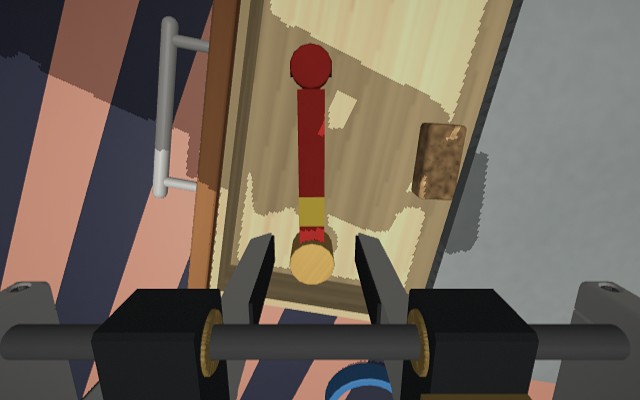

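The predictions match the picture: band (312,211), head (312,264), eye (311,66). I go down and grip.

Request:
send_rows --series '[[[0.5,0,-2.5,45,0],[0.5,0,-2.5,80,0],[0.5,0,-2.5,98,0],[0.5,0,-2.5,98,0],[0.5,0,-2.5,98,0],[0,0,-2.5,98,0],[0,0,-2.5,98,0],[0,0,-2.5,98,0],[0,0,-2.5,98,0],[0,0,-2.5,98,0]]]' --newtons 40

```text
clock: 9.3
eef_pos: [587.3, 43.3, 33.8]
eef_rot: [3.14, 0.0, 1.997]
wrist_force: [0.4, 0.5, 5.9]
finger_gap: 19.6
```

Request:
send_rows --series '[[[0,0,0,-5,0],[0,0,0,-15,0],[0,0,0,-30,0],[0,0,0,-55,0],[0,0,0,-80,0],[0,0,0,-105,0],[0,0,0,-125,0],[0,0,0,-136,0],[0,0,0,-136,0]]]'

```text
clock: 10.2
eef_pos: [587.3, 43.2, 171.0]
eef_rot: [3.139, 0.001, 1.997]
wrist_force: [0.3, -0.2, -6.0]
finger_gap: 19.9
```

```bash
python3 - <<'E'
from m import *
s=manip.read_state();print(s['eef_pos'],s['finger_gap'],s['wrist_force'],s['moment'])
go([487,-312,165],71.6)
E
```

```text
[587.30413973  43.18249346 170.96641191] 19.85775354486765 [ 0.29232962 -0.23680243 -6.01641416] [-0.12166195  0.05594722  0.01644763]
shift [-281.9 -238.3    5.7] roll [1.600e-01 1.000e-02 4.283e+01]
```

```bash
python3 - <<'E'
from m import *
go([544,-394,171],71.6)
E
```

```text
shift [-3.801e+02 -2.203e+02 -1.000e-01] roll [1.600e-01 1.000e-02 4.283e+01]
```

Request:
send_rows --series '[[[0,-10,-6,0,1],[0,-30,-17,0,3],[0,-60,-35,0,7],[0,-95,-55,0,11],[0,-130,-76,0,15],[0,-165,-96,0,19],[0,-200,-116,0,23],[0,-235,-136,0,27],[0,-270,-156,0,31],[0,-300,-174,0,34]]]'

```text
clock: 11.2
eef_pos: [551.0, -304.4, 167.5]
eef_rot: [-3.139, -0.001, 1.399]
wrist_force: [0.7, 0.0, -6.0]
finger_gap: 19.6
```

Request:
send_rows --series '[[[0,-40,10,0,3],[0,-65,15,0,6],[0,-80,18,0,8.8],[0,-80,18,0,8.8],[0,-80,18,0,8.8],[0,-80,18,0,8.8]]]'

```text
clock: 11.8
eef_pos: [556.8, -383.1, 168.5]
eef_rot: [-3.141, -0.0, 1.251]
wrist_force: [-0.5, -0.2, -5.3]
finger_gap: 19.4
```

```bash
python3 - <<'E'
from m import *
s=manip.read_state();print(s['eef_pos'],s['finger_gap'])
c=shot('wrist');save(c,'w4.png');np.savez('w4.npz',**{k:c[k] for k in('img','vfov','cx','cy','pose')})
print(w2px(c,[473.6,-352,50]),w2px(c,[521.1,-209.2,60]))
go([544,-394,171],71.6)
E
```

```text
[ 556.77669838 -383.11109236  168.54777619] 19.446708736475703
[216.11457495 195.03888009] [196.39351737   4.03362674]
shift [-14.5  -8.9  -2.1] roll [-0.03 -0.02  0.1 ]
```

View pics/w4.png

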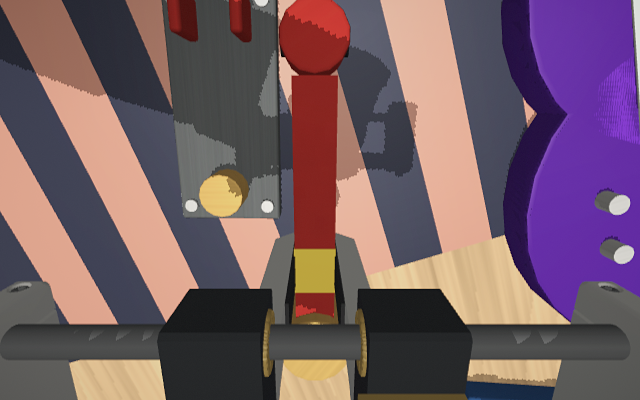

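The anvil shows at (222,195), 6 px right of the prediction. The cheeks are cut off at the top edge near x≈182 and 240. I back off and go higher for a full view of the stand.

Request:
send_rows --series '[[[0,-15,-5,-15,0],[0,-35,-12,-35,0],[0,-60,-20,-60,0],[0,-70,-25,-80,0],[0,-70,-25,-80,0],[0,-70,-25,-80,0],[0,-70,-25,-80,0]]]'

```text
clock: 12.55
eef_pos: [511.4, -441.4, 247.7]
eef_rot: [-3.14, -0.001, 1.251]
wrist_force: [0.7, 0.4, -6.5]
finger_gap: 19.5
```

```bash
python3 - <<'E'
from m import *
s=manip.read_state();print(s['eef_pos'],s['finger_gap'])
c=shot('wrist');save(c,'w5.png');np.savez('w5.npz',**{k:c[k] for k in('img','vfov','cx','cy','pose')})
print(w2px(c,[473.6,-352,50]),w2px(c,[521.1,-209.2,60]))
E
```

```text
[ 511.39284515 -441.43556729  247.72080384] 19.537525044593547
[255.17963566 113.84286929] [245.57101809 -54.47488363]
```

View pics/w5.png

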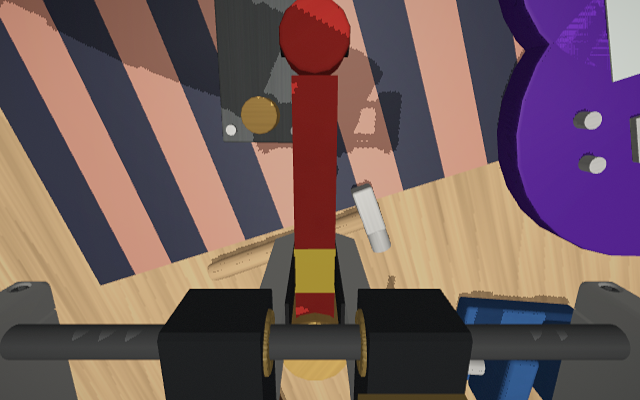

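That was the wrong direction: the anvil is at (259,115) and the cheeks are out of view. I move forward along the lever axis.

Request:
send_rows --series '[[[0,20,5,0,0],[0,50,12,0,0],[0,80,20,0,0],[0,105,25,0,0],[0,110,25,0,0],[0,110,25,0,0],[0,110,25,0,0]]]'

```text
clock: 13.3
eef_pos: [569.3, -346.2, 248.6]
eef_rot: [-3.141, 0.0, 1.25]
wrist_force: [-0.3, -0.6, -5.6]
finger_gap: 19.6
```

```bash
python3 - <<'E'
from m import *
s=manip.read_state();print(s['eef_pos'],s['finger_gap'])
c=shot('wrist');np.savez('w6.npz',**{k:c[k] for k in('img','vfov','cx','cy','pose')})
print(w2px(c,[473.6,-352,50]),w2px(c,[521.1,-209.2,60]))
t=shot('top');save(t,'t2.png');np.savez('t2.npz',**{k:t[k] for k in('img','vfov','cx','cy','pose')})
a=cv2.resize(c['img'][20:270,170:350,::-1],None,fx=2.4,fy=2.4,interpolation=cv2.INTER_CUBIC)
b=cv2.resize(t['img'][90:265,235:450,::-1],None,fx=1.6,fy=1.6)
v=np.zeros((600,800,3),'uint8');v[:a.shape[0],:a.shape[1]]=a;v[:b.shape[0],440:440+b.shape[1]]=b;cv2.imwrite('pics/w6.png',v)
E
```

```text
[ 569.28152318 -346.18682914  248.64695347] 19.572963102847435
[238.24363361 210.10755631] [226.78606702  71.18809061]
```

View pics/w6.png

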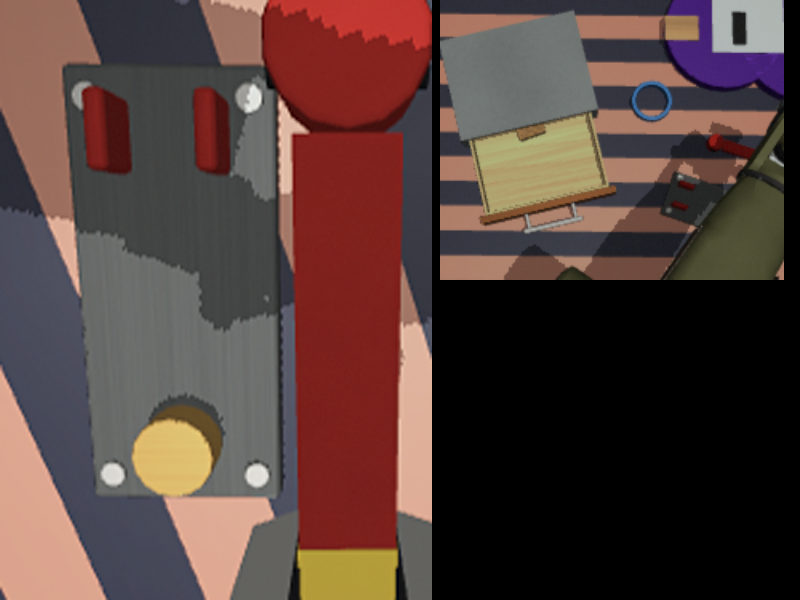

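The stand is now fully visible. In full-image pixels, the anvil top is at (241.8,210.1) and the slot centre at (231.6,74.3), about 4 px right of the top-camera prediction. I'll use the lever held at a known tool position to check for wrist-camera bias.

```bash
python3 - <<'E'
from m import *
c=dict(np.load('w6.npz'))
T=Twt(manip.read_state());print('cx',c['cx'],c['cy'],f(c))
def tool(p): return (T[:3,:3].T@(p-T[:3,3])).round(1)
zt=T[2,3]
for n,uv,dz in[('bar far',(314.5,75),20.2),('bar near',(314.7,247),20.2),('eye',(315,37),24.2)]:
    print(n,tool(px2w(c,uv,zt+dz)))
a=px2w(c,(241.8,210.1),50);s=px2w(c,(231.6,74.3),60);v=s-a
print(a,s,np.linalg.norm(v[:2]),np.degrees(np.arctan2(v[1],v[0])),a+v*42/150)
# colour refine
hsv=cv2.cvtColor(c['img'],cv2.COLOR_RGB2HSV);h,S,V=[hsv[...,k] for k in range(3)]
m=np.zeros((400,640),bool);m[185:232,220:268]=1
comp((h>14)&(h<30)&(S>100)&(V>170)&m)
m[:]=0;m[235:320,285:345]=1
b,_=comp((h>24)&(h<36)&(S>125)&m);print('band',tool(px2w(c,b,zt+20.2)))
w5=dict(np.load('w5.npz'));print('w5 anvil',px2w(w5,(259,115),50)); w4=dict(np.load('w4.npz'));print('w4 anvil',px2w(w4,(221.5,195.5),50))
E
```

```text
cx 314.4205605119555 201.0200672232343 331.204399063861
bar far [ 92.6  -0.  -20.2]
bar near [ 13.8   0.1 -20.2]
eye [106.6   0.2 -24.2]
[ 477.53616053 -353.30098321   50.        ] [ 524.6059652  -213.48678365   60.        ] 147.524834894736 71.39369525752218 [ 490.71570584 -314.15300733   52.8       ]
[225 195  33  32 824] [241.3 210.5]
[294 250  41  16 304] [314.3 255.9]
band [  9.   -0.1 -20.2]
w5 anvil [ 477.06716308 -354.41917835   50.        ]
w4 anvil [ 478.03980747 -353.92464186   50.        ]
```

```bash
python3 - <<'E'
from m import *
go([490.5,-313.2,121.8],71.5)
E
```

```text
shift [  6.9 -85.1 127.1] roll [-0.02  0.    0.08]
```

Request:
send_rows --series '[[[0,1,-10,5,0],[0,3,-30,20,0],[0,5,-55,45,0],[0,7,-75,70,0],[0,7,-85,90,0.1],[0,7,-85,110,0.1],[0,7,-85,122,0.1],[0,7,-85,127,0.1],[0,7,-85,127,0.1],[0,7,-85,127,0.1]]]'

```text
clock: 14.4
eef_pos: [491.5, -312.8, 122.9]
eef_rot: [3.141, 0.0, 1.248]
wrist_force: [0.3, -0.4, -5.7]
finger_gap: 19.8
```

```bash
python3 - <<'E'
from m import *
s=manip.read_state();print(s['eef_pos'],s['eef_rot'],s['finger_gap'],s['wrist_force'],s['moment'],s['clock'])
go([490.5,-313.2,121.8],71.5)
c=shot('scene');t=shot('top')
for n,x in(('fs',c),('ft',t)): np.savez(n+'.npz',**{k:x[k] for k in('img','vfov','cx','cy','pose')})
for x in(c,t): print([w2px(x,p).round(1) for p in([477.5,-353,50],[525,-211,60],[477.5,-353,150],[525,-211,146])])
a=cv2.resize(c['img'][150:225,205:305,::-1],None,fx=8,fy=4.0,interpolation=cv2.INTER_CUBIC)
a=cv2.resize(c['img'][150:225,210:290,::-1],None,fx=5,fy=5,interpolation=cv2.INTER_CUBIC)
b=cv2.resize(t['img'][180:255,365:445,::-1],None,fx=5,fy=5,interpolation=cv2.INTER_CUBIC)
cv2.imwrite('pics/f.png',np.hstack([a,b]))
E
```

```text
[ 491.49212136 -312.75013491  122.89486109] [3.14053161e+00 3.35699303e-04 1.24842934e+00] 19.845468040902944 [ 0.32367831 -0.35841793 -5.66819587] [-0.04708524  0.05033772 -0.00282648] 14.4
shift [-0.7 -0.8  1.1] roll [0.06 0.02 0.03]
[array([238.9, 169.8]), array([267.1, 181.2]), array([235.7, 149.6]), array([265.2, 163.5])]
[array([428.4, 225. ]), array([387.4, 210.5]), array([435.3, 222.6]), array([391. , 207.7])]
```

View pics/f.png

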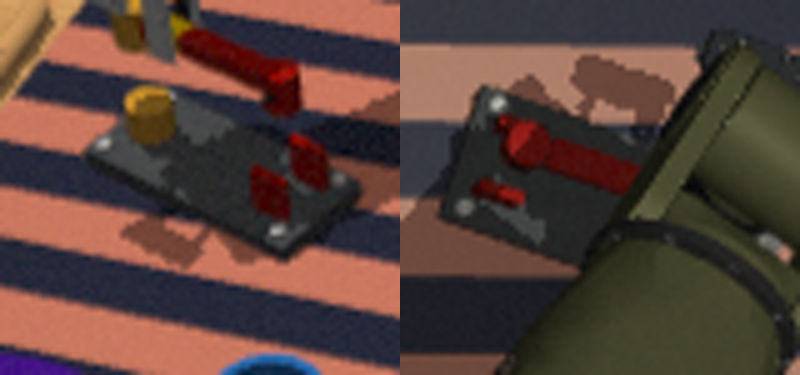

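The scene and top views agree: the eye sits over the slot to within about 0.5–1 px, perhaps 1–2 mm too far along the lever. I make a small correction, then check symmetry with the wrist camera.

Request:
send_rows --series '[[[0,-2,-0.8,1,0],[0,-2,-0.8,1,0],[0,-2,-0.8,1,0],[0,-2,-0.8,1,0],[0,-2,-0.8,1,0]]]'

```text
clock: 15.0
eef_pos: [489.8, -314.0, 121.2]
eef_rot: [-3.142, 0.0, 1.249]
wrist_force: [0.3, -0.0, -4.7]
finger_gap: 19.8
```

```bash
python3 - <<'E'
from m import *
s=manip.read_state();print(s['eef_pos'],s['eef_rot'],s['finger_gap'],s['wrist_force'],s['clock'],abs(s['qd']).max())
go([490.5,-313.2,121.8],71.5)
c=shot('wrist');np.savez('w7.npz',**{k:c[k] for k in('img','vfov','cx','cy','pose')})
print([w2px(c,p).round(1) for p in([477.5,-353,50],[525,-211,60],[477.5,-353,18])])
print([r for r in manip.find_in('stand',c)[:1]])
cv2.imwrite('pics/w7.png',cv2.resize(c['img'][0:280,220:410,::-1],None,fx=2.1,fy=2.1,interpolation=cv2.INTER_CUBIC))
E
```

```text
[ 489.75004057 -313.98189779  121.15101795] [-3.14158341e+00  1.06535644e-05  1.24860211e+00] 19.75474327958908 [ 0.32277295 -0.01377044 -4.72261405] 15.0 0.002024888457006495
shift [ 1.   0.5 -0.6] roll [-0.    0.    0.04]
[array([315.5, 263.5]), array([315.7,  59.7]), array([315.4, 247.3])]
[]
```

View pics/w7.png

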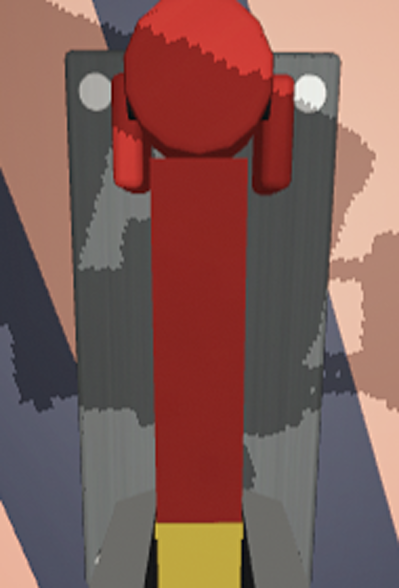

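The wrist view confirms it. The eye (mid x≈199 in the crop) sits between the cheeks (mid≈202), about 1.3 mm off to the side at the eye end and 0.6 mm at the anvil end. One last trim.

Request:
send_rows --series '[[[0,0,1,-0.6,0.3],[0,0,1,-0.6,0.3],[0,0,1,-0.6,0.3],[0,0,1,-0.6,0.3],[0,0,1,-0.6,0.3],[0,0,1,-0.6,0.3]]]'

```text
clock: 15.7
eef_pos: [490.7, -314.3, 121.7]
eef_rot: [3.142, -0.0, 1.243]
wrist_force: [-0.7, 0.9, -4.4]
finger_gap: 20.1
```

```bash
python3 - <<'E'
from m import *
s=manip.read_state();print(s['eef_pos'],s['eef_rot'],s['finger_gap'],s['wrist_force'],s['moment'],s['clock'],abs(s['qd']).max())
# level check from scene image: head/eye top pixels
c=dict(np.load('fs.npz'));print(w2px(c,[477.9,-352.6,151.1]),w2px(c,[525.7,-210.4,147.1]))
# drawer check: handle in fresh top view
t=shot('top');print([r['rect'] for r in manip.find_in('cabinet_drawer0_handle',t)[:1]], w2px(t,[455.5,71,52]))
print(manip.sign_off())
E
```

```text
[ 490.671629   -314.32351385  121.73249942] [ 3.14158880e+00 -9.67447109e-06  1.24329252e+00] 20.13832035026518 [-0.72456174  0.8775051  -4.44087757] [-0.09565402  0.11283214 -0.00696804] 15.7 0.0012595902893705376
[235.73868121 149.45047212] [265.28748609 163.42036461]
[[254.5, 163.5, 92.9, 72.9]] [304.91354891 230.16574477]
the job is handed in; nothing more can be done
None
```

I pulled the drawer out until it met its stop: after about 160 mm of travel the pull force rose to roughly 40 N. I then lifted the lever by its yellow band and carried it to the press stand. I handed the job in at about 16 s, with the lever still held over the stand.

**Last checks**
- **Grip and stillness:** finger gap is 20 mm with 40 N set, the tool points straight down, and the arm is at rest.
- **Height:** the underside is about 110 mm above the bench, which is 50 mm above the cheeks.
- **Line-up across the stand:** in the last wrist picture the eye was about 1.3 mm to the side of the slot centre and the anvil end about 0.6 mm off. I trimmed that out afterwards but did not take another picture to confirm it.
- **Drawer:** it was still out in the final top view.

**Where checks disagreed or were weak**
- **Stand position:** the top and wrist cameras differed by about 4 mm on where the stand is. I relied mainly on the wrist camera, because the scene camera matched it and it showed the held lever exactly centred in the jaws. About 1–2 mm of uncertainty remains along the lever.
- **Head over anvil:** the final views hid this, so I worked it out from the given lengths.
- **Level:** I judged this from the tool orientation and the lift at the balance point, not from a separate measurement.
- **Other bench items:** nothing touched them as far as I can tell from the forces and path; I did not check each one at the end.

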